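Shut, lock and tighten the pickle press

ROBOT

A 6-joint arm with a two-finger parallel gripper is mounted at the origin on a cart in front of the work surface, level with it; the furniture and walls round the work are solid. World frame = base frame: x ahead of the robot, y to its left, z up, the work surface at z = 0. Lengths are in m, angles in rad, forces in N, time in s.
With the tool pointing down it reaches from about 0.2 to 0.875 m from the base axis. Payload 3.4 kg.
Tool frame: the origin (TCP) lies between the finger pads; the fingertips stand 25 mm ahead of it and the grasp point (between the pads) lies 6 mm ahead of it (r.nose_length is the z of the fingertips in the tool frame, in m); z points along the fingers, y is the line along which they close (so a half turn about z gives the same grasp; the last joint's range is limited). The gripper opens to 94 mm and grips with 3 to 60 N. Pads are 16 mm wide; open, the fingers measure 119 mm over their backs; the gripper's body (75 mm by 177 mm) begins 78 mm behind the grasp point.
Start: joints at [-1.247, 0.276, 1.505, -0, 1.361, -0.121], TCP at [0.247, -0.519, 0.203] pointing down, gripper open.
Joint ranges: [-2.89, 2.89], [-0.75, 2.08], [0.22, 2.7], [-1.18, 4.32], [0.11, 2.71], [-2.7, 2.7]. Speed limits (rad/s): [2.57, 2.57, 3.14, 3.14, 3.14, 3.14].

INTERFACE

Orientations are given as a unit quaternion [w, x, y, z].
In Python, from plant import r, gripper_to, inverse_kinematics, vision, models, telemetry gives the robot as it stands. Calls block until the motion is done:
- r.move_to(position, orientation): joint-space move of the TCP to a pose.
- r.move_l(position, rot=None, vel=0.15, guard=None): straight line of the TCP; rot=None keeps the orientation; vel is the mean speed in m/s. With guard (N) it stops when the force on the tool has changed by that much, and returns True; else False.
- r.movej(angles): joint-space move.
- gripper_to(opening, f_grip=None): finger opening in m; f_grip is the grip in N (None keeps the last); returns when the fingers have stopped.
- r.hold(seconds).
- inverse_kinematics(position, orientation): joint angles nearest the present ones, or None.
- vision.snapshot(name): name is "scene" or "top" or "wrist"; returns the picture (480x640x3 uint8, red, green, blue); there is no depth.
- vision.get_calibration(name): a dict with "fx", "fy", "cx", "cy" (pixels), "position" and "orientation" of the camera in the world. Camera axes: x right, y down, z forward; pixel columns grow to the right and rows downward; lengths in m; the calibration is good to about 2 mm. A picture is of the moment at which its call begins: read the wrist's pose just before it. get_calibration takes no time and is no camera call; for the wrist camera it gives the pose at the moment of the call.
A pose or a line that the arm cannot do raises r.PlanningError and nothing moves.
- r.sign_off(): hands the job in; it is judged then, once.
Trained networks look in the newest picture that a camera, given by its name, has taken for a name from the list of things; names that differ only in an ending like _2 or _b are one class to them, and where a whole thing is asked for, a point or a joint stands for the part that bears it (a point fixed in the world has none). Each returns a list of dicts, best first, with "score" (0 to 1); they miss things now and then, are a little off and sometimes report something else, mostly with a low value. They report only what shows in the picture. A call takes as long as a camera call.
- models.boxes_of(thing, camera): "at" ([x, y, z] in m, in world coordinates, good to about 4 mm: the middle of the surface that is visible of it).
- models.regions_of(thing, camera): "pixels" (480x640 bool, what is visible of it).
- models.mark_of(thing, camera): "at" ([x, y, z] in m, in world coordinates, good to about 4 mm: a listed point, or the origin of a listed thing).
Readings, each from a call of its own:
- telemetry.current_t(): time.
- telemetry.current_joints(): joint angles.
- telemetry.current_dq(): joint speeds.
- telemetry.current_joint_efforts(): joint torques, N m.
- telemetry.current_ee_pos(): TCP position.
- telemetry.current_tool_rot(): TCP orientation.
- telemetry.current_wrist_force(): force on the tool from outside, world axes, zero at the start.
- telemetry.current_torque(): the same for the moment, N m.
- telemetry.current_opening(): finger opening in m.
- telemetry.current_finger_force(): force on a finger pad.
Only numpy, scipy, OpenCV 4.12 (cv2) and the standard library are available. Lean on these libraries where they do the work, as an engineer would, in place of code of your own. Each camera call takes 0.05 s, during which the arm holds its last target. There are 200 camera calls.

TASK

Close up the pickle press on the worktop: shut its lid fully, then lock it by swinging the curved pin round its own arc through both steel eyes at the front, from the side of the fixed eye, until the eyes sit about half-way along its bow, and leave it lying flat on the tray. Then turn the wing screw on the lid until the pointer stands right at the mark, and let go. Do not knock the shaker, beaker or spice jar about.

Things in the scene. Friction and masses are not known exactly. Their poses are not given: they have to be found in the camera images.
- press: The fixed press; origin on the worktop under the trough's centre, x from the front (eyes) to the back (lid hinge), y along the front, z up. A steel drip tray (190 mm along y, 12 mm thick, from x = -176 to +90 mm) carries a white trough 150 (x) x 170 (y) x 50 mm, its rim 62 mm up; the front of the tray lies free for the pin.
- eye (a point): Point half-way between the two eyes before the trough, 26 mm above the worktop; axes as the press. Eyes: D-shaped loops of 7 mm steel wire, openings look along y, 26 mm wide in x, from the tray top (14 mm below this point) to 13 mm above it, round at the top. The fixed eye stands 9 mm to -y on the tray; the lid's eye hangs on a strap and stands 9 mm to +y only when the lid is shut.
- lid (a joint): Angle of the beech lid, rad: 0 shut, 0.55 to 0.9 as found (open); stiff enough to stay where it is put; about 5 N down on its front edge shuts it.
- lid_hinge (a point): Point on the lid's hinge line at its middle, at the height of the shut lid's top face (the true axis is 10 mm lower: 80 mm behind the press origin along its x, 62 mm up). The hinge line runs along the press's y axis at the back. Moves with the lid; the lid is a board 176 mm wide, 167 mm deep, 10 mm thick.
- lid_edge (a point): Middle of the front edge of the lid's top face, 165 mm from the hinge line; moves with the lid. The lid's z axis is its upper face's normal. The lid's top is bare for 45 mm behind this edge, 70 mm wide.
- pin: The loose curved pin, 120 g: a 10 mm steel bar bent flat to an arc of 55 mm radius (centre line), with a paddle at its root. Origin: the bow's centre, at the height of the underside; z up, x to the middle of the bow. Seen from above the arc runs from -75 degrees (root) to +75 degrees (free round tip). Found lying flat on the worktop.
- pin_handle (a point): Centre of the pin's upright black paddle, to grip it by; at (14.2, -53.1, 46) mm in the pin's frame, same axes as the pin. The paddle is 12 mm thick along the bow's radius, 36 mm wide along the arc, and reaches from 15 to 77 mm above the pin's underside.
- pin_mid (a point): Middle of the pin's bow, on the bar's centre line, 5 mm above the underside; 55 mm along the pin's x from the bow's centre. Same axes as the pin.
- pin_tip (a point): Free end of the pin's bow, on the bar's centre line, at (14.2, +53.1) mm from the bow's centre; the round end reaches 5 mm further.
- screw_grip (a point): Centre of the black wing of the pressing screw on the middle of the lid, 60 mm long (its own x axis), 13 mm thick (y), 32 mm high; on the turning axis, 52 mm above the lid's underside and 42 mm above its top. It turns with the wing.
- screw (a joint): Angle of the pressing screw, rad, growing clockwise seen from above; range 0 to 4; needs about 0.05 N m and stays where it is left. The pointer goes 12 mm per rad.
- pointer_tip (a point): Tip of the small dark pointer that slides on the aluminium strip at the lid's +y side, along the press's x; turning the screw clockwise moves it to +x (to the back). As found, it lies 9 to 22 mm on the -x side of the mark.
- mark (a point): The mark: one fixed dark ridge, 3 mm wide, on the outer half of the strip. This point lies on the path of the pointer's tip, so the two points coincide when pointer and mark are in line.
- salt_shaker: Salt shaker with grey cap, 44 mm wide, 90 mm high, standing behind the work; origin under its centre.
- striped_beaker: Striped beaker, 69 mm wide, 85 mm high; origin under its centre.
- spice_jar: Spice jar, 46 mm wide, 106 mm high; origin under its centre.

How it is judged:
On the way, in this order (a step that is already met when the one before it is completed fails the run):
1. the lid is shut (value of joint lid below 0.05 rad), for 0.2 s.
2. the pin has gone through both eyes, which sit about half-way along its bow (value of joint lid below 0.05 rad and distance between pin_mid and eye below 0.022 m and y of pin_tip in the frame of eye above 0.022 m and y of pin_handle in the frame of eye below -0.022 m and angle between pin_mid's own z axis and vertical below 0.2 rad), for 0.2 s.
3. the pointer is at the mark (all of step 2 and distance between pointer_tip and mark below 0.003 m), for 0.2 s.
At the end, for the whole second after the job is handed in: Lid within 0.05 rad of shut; pin still, flat within 0.2 rad, through both eyes, its bow's middle within 22 mm of their centre, tip 22 mm or more past it to +y, paddle 22 mm or more to -y; pointer within 3 mm of the mark, screw still (all of step 3 and linear speed of pin below 0.02 m/s and velocity of joint screw between -0.05 and 0.05 rad/s); the robot touches nothing.
It fails at once if the salt shaker is pushed more than 40 mm or knocked over (distance of salt_shaker from where it was at the start of the episode above 0.04 m or angle between salt_shaker's own z axis and vertical above 0.5 rad).
It fails at once if the striped beaker is pushed more than 40 mm or knocked over (distance of striped_beaker from where it was at the start of the episode above 0.04 m or angle between striped_beaker's own z axis and vertical above 0.5 rad).
It fails at once if the spice jar is pushed more than 40 mm or knocked over (distance of spice_jar from where it was at the start of the episode above 0.04 m or angle between spice_jar's own z axis and vertical above 0.5 rad).
It also fails if it takes over 69 s, if anything falls off the work surface, if the arm or the gripper's body presses on something with over 40 N, if the wrist force passes 120 N, or if a joint passes its speed limit or range.

## Working session

There is one attempt and no reset: what is moved stays moved. The work goes in short steps, each a Python script; the robot and the scene stay as the last script left them, time stands still between calls to the robot, and variables do not carry over. Pictures are saved under pics/ and viewed, at most 10 in all, crops included, and the job is handed in when it is done.

```bash
ls; mkdir -p pics; cat > h.py <<'E'
import numpy as np, cv2
from scipy.spatial.transform import Rotation as R
from plant import r, gripper_to, inverse_kinematics, vision, models, telemetry as T
def snap(c,f=None):
    im=vision.snapshot(c)
    if f: cv2.imwrite('pics/'+f,cv2.cvtColor(im,cv2.COLOR_RGB2BGR))
    return im
def down(yaw):  # tool z down, tool y (closing) at angle yaw+90 ; tool x at yaw
    c,s=np.cos(yaw),np.sin(yaw)
    q=R.from_matrix(np.array([[c,s,0],[s,-c,0],[0,0,-1.]])).as_quat()
    return [q[3],q[0],q[1],q[2]]
E
python3 - <<'E'
from h import *
a=snap('scene','s.png');b=snap('top','t.png')
for n in ['lid_hinge','lid_edge','eye','pin','pin_handle','pin_mid','pin_tip','screw_grip','pointer_tip','mark','press','salt_shaker','striped_beaker','spice_jar']:
    for c in ['scene','top']:
        print(n,c,[(np.round(d['at'],3).tolist(),round(d['score'],2)) for d in models.mark_of(n,c)[:2]])
print(vision.get_calibration('top'));print(T.current_t(),T.current_tool_rot())
E
```

```text
pics
lid_hinge scene [([0.497, -0.237, 0.074], 0.97), ([0.704, 0.189, 0.001], 0.58)]
lid_hinge top [([0.498, -0.239, 0.072], 0.82)]
lid_edge scene [([0.513, -0.096, 0.157], 0.59)]
lid_edge top [([0.514, -0.101, 0.157], 0.86)]
eye scene [([0.516, -0.056, 0.026], 0.94), ([0.547, 0.089, 0.002], 0.26)]
eye top [([0.516, -0.05, 0.024], 0.73), ([0.507, -0.156, 0.002], 0.43)]
pin scene [([0.551, 0.145, -0.003], 0.79)]
pin top []
pin_handle scene [([0.521, 0.198, 0.044], 0.69)]
pin_handle top [([0.71, -0.022, -0.002], 0.75), ([0.523, 0.194, 0.047], 0.65)]
pin_mid scene [([0.499, 0.136, 0.002], 0.59)]
pin_mid top [([0.492, 0.135, 0.002], 0.9)]
pin_tip scene [([0.544, 0.091, 0.004], 0.6), ([0.565, -0.158, 0.138], 0.46)]
pin_tip top [([0.55, 0.092, 0.004], 0.73)]
screw_grip scene [([0.503, -0.191, 0.15], 0.58)]
screw_grip top [([0.503, -0.192, 0.148], 0.71), ([0.568, -0.17, 0.125], 0.43)]
pointer_tip scene [([0.567, -0.155, 0.138], 0.36), ([0.705, 0.19, -0.001], 0.23)]
pointer_tip top [([0.576, -0.155, 0.136], 0.6)]
mark scene [([0.567, -0.17, 0.126], 0.9), ([0.55, 0.146, 0.001], 0.22)]
mark top [([0.568, -0.174, 0.127], 0.98)]
press scene [([0.508, -0.157, 0.001], 0.55)]
press top [([0.505, -0.154, 0.0], 0.67)]
salt_shaker scene [([0.711, -0.025, 0.002], 0.95)]
salt_shaker top [([0.706, -0.025, -0.0], 0.94)]
striped_beaker scene [([0.712, 0.077, 0.0], 0.62)]
striped_beaker top [([0.708, 0.074, -0.004], 0.86)]
spice_jar scene [([0.498, -0.239, 0.07], 0.62), ([0.702, 0.189, 0.001], 0.61)]
spice_jar top [([0.706, 0.191, 0.003], 0.89), ([0.512, -0.048, 0.019], 0.64)]
{'fx': 572.5030202718812, 'fy': 572.5030202718812, 'cx': 325.43729984931736, 'cy': 241.77858142828023, 'position': array([ 0.48973715, -0.00837382,  1.07986112]), 'orientation': array([ 0.03112437, -0.70111671,  0.7111695 , -0.04128665])}
1.5 [ 3.73818820e-05  9.75372782e-01  2.20562770e-01 -4.16179911e-06]
```

```bash
python3 -c "
import cv2,numpy as np
a=cv2.imread('pics/s.png');b=cv2.imread('pics/t.png')
cv2.imwrite('pics/st.png',cv2.resize(np.vstack([a,b]),(440,600)) if 0 else np.hstack([cv2.resize(a,(400,300)),cv2.resize(b,(400,300))]))"
```

```text
(no output)
```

View pics/s.png

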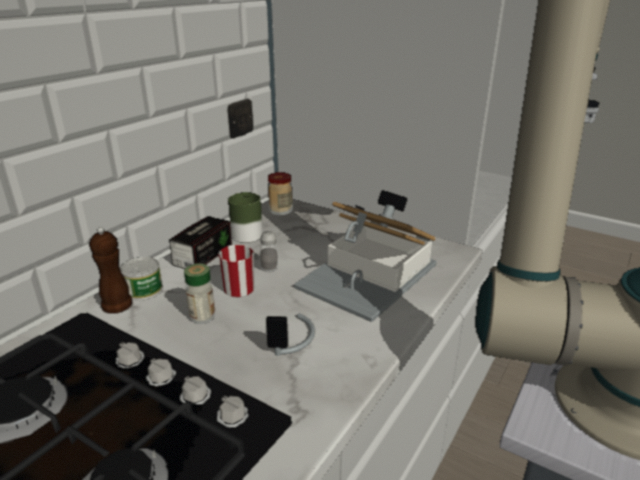

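View pics/t.png

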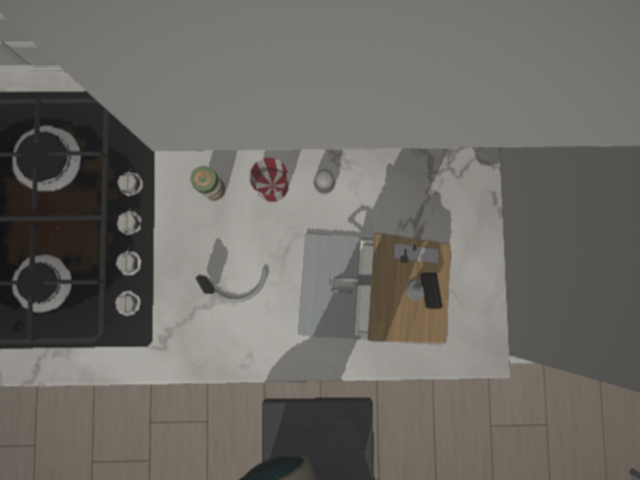

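The scene view shows the open press at (370,250) and the pin with its paddle at (285,333). In the top view the press is at (375,285), with its front to the left. The pin is at (235,285) with its paddle at (205,284), and the salt shaker, beaker and jar are well behind. The measured points agree with the given dimensions (lid about 0.55 rad), so I'm shutting the lid now.

```bash
cat >> h.py <<'E'
H=np.array([0.4978,-0.233]);E=np.array([0.516,-0.053]);ux=(H-E)/np.linalg.norm(H-E);uy=np.array([-ux[1],ux[0]])
tip=r.nose_length
E
python3 - <<'E'
from h import *
gripper_to(0.0,20)
r.move_l([0.22,-0.25,0.30],vel=0.3)
yaw=np.arctan2(ux[1],ux[0])  # tool x along press x -> closing along press y
def P(h,z): return np.r_[H-ux*h,z+tip]
cand=[down(yaw),down(yaw+np.pi)]
qs=[inverse_kinematics(P(.121,.19),c) for c in cand]; print(qs, telemetry.current_t() if 0 else T.current_t())
ok=[(abs(q[5]-T.current_joints()[5]),i) for i,q in enumerate(qs) if q is not None]; c=cand[min(ok)[1]]
r.move_to(P(.121,.19),c)
r.move_l(P(.121,.160),vel=.1)
g=r.move_l(P(.140,.066),vel=.07,guard=22)
p=T.current_ee_pos();print(g,p, p[2]-tip,T.current_wrist_force(),T.current_t())
r.hold(.2)
r.move_l(P(.135,.14),vel=.25)
r.move_l(np.r_[H-ux*.21,.29],vel=.3)
c=vision.get_calibration('wrist');snap('wrist','w1.png');print(c['position'])
for n in ['lid_edge','lid_hinge','eye','pointer_tip','mark','screw_grip']:
    print(n,[(np.round(d['at'],4).tolist(),round(d['score'],2)) for d in models.mark_of(n,'wrist')[:2]])
print(T.current_t())
E
```

```text
[None, array([-3.50614192e-01,  1.89594194e-01,  1.59327112e+00, -4.44089210e-16,
        1.35872734e+00, -2.49845551e-01])] 4.025
False [ 0.51221487 -0.09401236  0.09131235] 0.06631235011206069 [ 0.29821933 -0.48158375  0.02710393] 7.25
[0.52514323 0.04686949 0.469519  ]
lid_edge [([0.5139, -0.0741, 0.0937], 0.65)]
lid_hinge []
eye [([0.5156, -0.0553, 0.0261], 0.63)]
pointer_tip [([0.5747, -0.1312, 0.0952], 0.54)]
mark [([0.5736, -0.152, 0.0928], 0.9)]
screw_grip [([0.5739, -0.1331, 0.0923], 0.56), ([0.5048, -0.1582, 0.1278], 0.53)]
8.8833
```

View pics/w1.png

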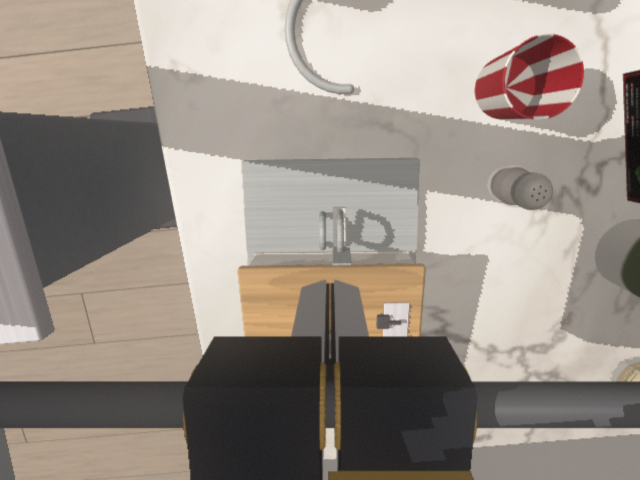

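The wrist view shows the lid down, its front edge on row 266 from column 240 to 424. Both eyes stand before it at (323–340, 230), and the pin bow is at top left. The network's edge height (0.094) suggests the lid may not be fully shut, so I'm checking by projection.

```bash
python3 - <<'E'
from h import *
c=vision.get_calibration('wrist');q=c['orientation'];Rm=R.from_quat([q[1],q[2],q[3],q[0]]).as_matrix()
print(c,T.current_opening())
def pr(p): v=Rm.T@(np.array(p)-c['position']); return np.round([c['fx']*v[0]/v[2]+c['cx'],c['fy']*v[1]/v[2]+c['cy']],1)
for a in [0,.05,.13]:
    h=.165*np.cos(a)-.01*np.sin(a); z=.062+.165*np.sin(a)+.01*np.cos(a)
    print(a,[pr(np.r_[H-ux*h+uy*s,z]) for s in(-.088,.088)])
print('tray',[pr(np.r_[H-ux*.256+uy*s,.012]) for s in(-.095,.095)])
print('eyes',[pr(np.r_[E+uy*s,.039]) for s in(-.009,.009)])
E
python3 -c "
import cv2
a=cv2.imread('pics/w1.png')[150:350,230:440]
cv2.imwrite('pics/c1.png',cv2.resize(a,None,fx=3,fy=2.9,interpolation=2))"
```

```text
{'fx': 424.26069043808343, 'fy': 424.26069043808343, 'cx': 329.6330500894832, 'cy': 243.8012881951216, 'position': array([0.52558114, 0.04639522, 0.47058962]), 'orientation': array([ 0.12477511,  0.99090693, -0.04972508, -0.00787745])} 0.0004989381448435495
0 [array([241.5, 257.3]), array([421.5, 257.5])]
0.05 [array([239.8, 260.4]), array([423.2, 260.6])]
0.13 [array([236.9, 266.4]), array([426. , 266.6])]
tray [array([242. , 159.2]), array([421. , 159.3])]
eyes [array([322.8, 233.9]), array([340. , 233.9])]
```

View pics/c1.png

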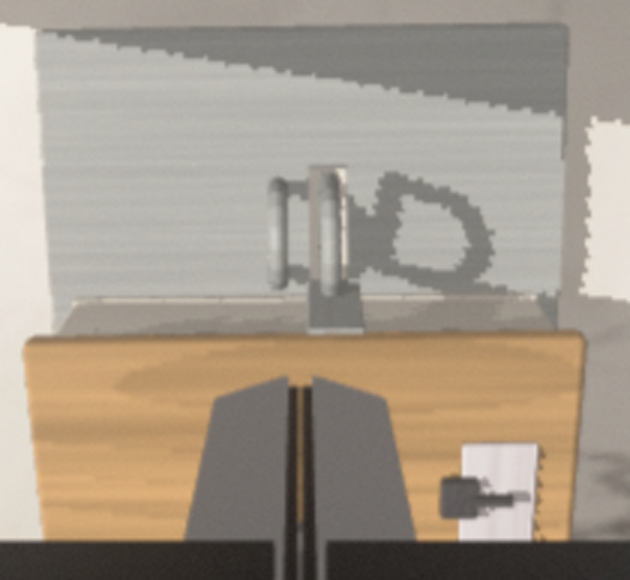

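The trough's front wall shows ahead of the lid edge, so the lid is still about 0.1 rad open. I'm pressing again, more slowly.

```bash
python3 - <<'E'
from h import *
def P(h,z): return np.r_[H-ux*h,z+tip]
r.move_l(P(.140,.115),vel=.3)
g1=r.move_l(P(.140,.04),vel=.04,guard=12)
p=T.current_ee_pos();print(g1,p[2]-tip,T.current_wrist_force(),T.current_t())
if p[2]-tip>.076 :
    g1=r.move_l(P(.140,.06),vel=.03,guard=30); p=T.current_ee_pos();print(g1,p[2]-tip,T.current_wrist_force())
r.hold(.2);print(T.current_wrist_force())
r.move_l(P(.140,.13),vel=.2)
r.move_l(np.r_[H-ux*.21,.29],vel=.35)
snap('wrist','w2.png')
for n in ['lid_edge','eye','pointer_tip','mark']:
    print(n,[(np.round(d['at'],4).tolist(),round(d['score'],2)) for d in models.mark_of(n,'wrist')[:2]])
print(T.current_t())
im=cv2.imread('pics/w2.png')[150:350,230:440]
cv2.imwrite('pics/c2.png',cv2.resize(im,None,fx=3,fy=2.9,interpolation=2))
E
```

```text
True 0.04499669085715178 [-0.51439422  1.01772831  6.00840605] 11.1667
[-0.52194123  0.51029174  5.74706369]
lid_edge [([0.5118, -0.0685, 0.0728], 0.59)]
eye [([0.5155, -0.0545, 0.0228], 0.62)]
pointer_tip [([0.5747, -0.1286, 0.0788], 0.57)]
mark [([0.5708, -0.1465, 0.0848], 0.85)]
12.775
```

View pics/c2.png

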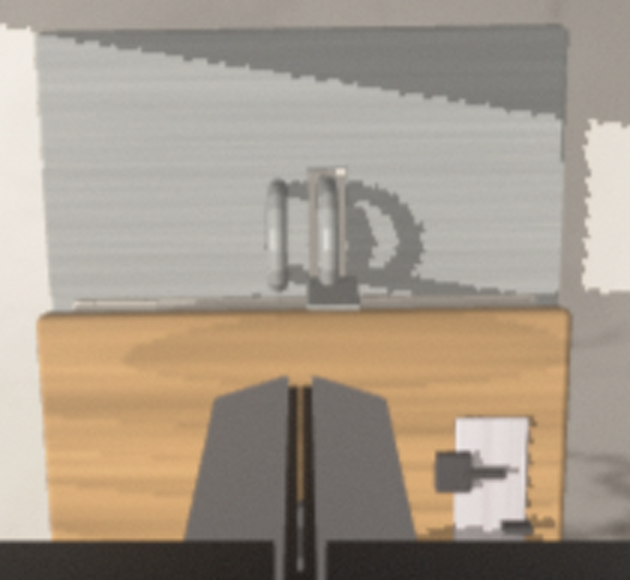

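The lid edge is now at row 258, which matches shut (lid_edge z 0.073). Contact came with the TCP at lid height, not 25 mm above it, so I'm checking the fingertip position by projection. I'm also checking the IK for the pin moves.

```bash
cat >> h.py <<'E'
def proj(c,p):
    q=c['orientation'];Rm=R.from_quat([q[1],q[2],q[3],q[0]]).as_matrix();v=Rm.T@(np.array(p)-c['position']); return np.round([c['fx']*v[0]/v[2]+c['cx'],c['fy']*v[1]/v[2]+c['cy']],1)
pin0=np.deg2rad(193.); chord=np.array([.5345,.1440]); C0=chord-.0142*np.array([np.cos(pin0),np.sin(pin0)])
pinF=np.arctan2(ux[1],ux[0])
def handle(C,a): return np.array(C)+np.array([[np.cos(a),-np.sin(a)],[np.sin(a),np.cos(a)]])@np.array([.0142,-.0531])
# closing (tool y = yaw-90deg for down()) along radial a-75deg -> yaw=a+15deg (or +180)
def gyaw(a,k=0): return a+np.deg2rad(15)+np.pi*k
E
python3 - <<'E'
from h import *
c=vision.get_calibration('wrist');p=T.current_ee_pos();print(p,tip)
for d in [0,.0125,.025]: print(d,proj(c,p-[0,0,d]))
Cf=E-ux*.055
print('handle0',handle(C0,pin0),'f',handle(Cf,pinF))
for k in (0,1):
  for C,a,z in [(C0,pin0,.05),(C0,pin0,.15)]+[(Cf,pinF+np.deg2rad(s),.07) for s in(-100,-50,0)]+[(Cf,pinF,.15)]:
    print(k,None if (q:=inverse_kinematics(np.r_[handle(C,a),z],down(gyaw(a,k)))) is None else np.round(q,2))
E
```

```text
[ 0.51798532 -0.02452112  0.28793091] 0.025
0 [331.  296.4]
0.0125 [331.1 286.9]
0.025 [331.2 278.5]
handle0 [0.5225551  0.19573905] f [ 0.46727378 -0.00706521]
0 [ 0.23  0.38  1.77 -0.    1.   -1.83]
0 [ 0.23  0.29  1.63 -0.    1.23 -1.83]
0 [-0.02  0.31  1.81 -0.    1.02 -1.58]
0 [-0.07  0.26  1.9  -0.    0.98 -2.5 ]
0 None
0 None
1 [ 0.23  0.38  1.77 -0.    1.    1.32]
1 [ 0.23  0.29  1.63 -0.    1.23  1.32]
1 [-0.02  0.31  1.81 -0.    1.02  1.56]
1 [-0.07  0.26  1.9  -0.    0.98  0.65]
1 [-0.16  0.24  1.93 -0.    0.97 -0.33]
1 [-0.16  0.15  1.81 -0.    1.18 -0.33]
```

Fingertips project where they should. Now a close wrist look at the pin in the grasp orientation, then a rigid fit of its pose.

```bash
python3 - <<'E'
from h import *
import json
r.move_to([.455,.095,.26],down(gyaw(pin0,1)))
snap('wrist','w3.png')
L={'pin':(0,0),'pin_handle':(.0142,-.0531),'pin_mid':(.055,0),'pin_tip':(.0142,.0531)}
src=[];dst=[]
pri={'pin':C0,'pin_handle':handle(C0,pin0)}
for n,l in L.items():
    m=models.mark_of(n,'wrist')[:2]; print(n,[(np.round(d['at'],4).tolist(),round(d['score'],2)) for d in m])
    w=np.array([np.cos(pin0)*l[0]-np.sin(pin0)*l[1],np.sin(pin0)*l[0]+np.cos(pin0)*l[1]])+C0
    for d in m:
        if np.linalg.norm(d['at'][:2]-w)<.02: src.append(l);dst.append(d['at'][:2]);break
src=np.array(src);dst=np.array(dst);s=src-src.mean(0);d=dst-dst.mean(0)
a=np.arctan2((s[:,0]*d[:,1]-s[:,1]*d[:,0]).sum(),(s*d).sum())
Rm=np.array([[np.cos(a),-np.sin(a)],[np.sin(a),np.cos(a)]]);C=dst.mean(0)-Rm@src.mean(0)
print(C,np.rad2deg(a)%360,'prior',C0,np.linalg.norm(src@Rm.T+C-dst,axis=1))
json.dump([C.tolist(),a],open('pin.json','w'))
c=vision.get_calibration('wrist');im=cv2.imread('pics/w3.png')
for t in np.deg2rad(range(-75,76,10)):
    u,v=proj(c,np.r_[C+.055*np.array([np.cos(t+a),np.sin(t+a)]),.005]); cv2.circle(im,(int(round(u)),int(round(v))),1,(0,0,255),-1)
hc=handle(C,a)
for z in(.015,.077): u,v=proj(c,np.r_[hc,z]);cv2.circle(im,(int(u),int(v)),2,(0,255,0),-1)
cv2.imwrite('pics/w3m.png',im);print(T.current_t())
E
```

```text
pin []
pin_handle [([0.5247, 0.1954, 0.0434], 0.94)]
pin_mid [([0.4961, 0.1324, 0.0073], 0.94)]
pin_tip [([0.5501, 0.0898, 0.005], 0.91)]
[0.55065582 0.14572879] 193.58268823019887 prior [0.54833605 0.1471943 ] [0.00142693 0.00116911 0.00124964]
14.1417
```

View pics/w3m.png

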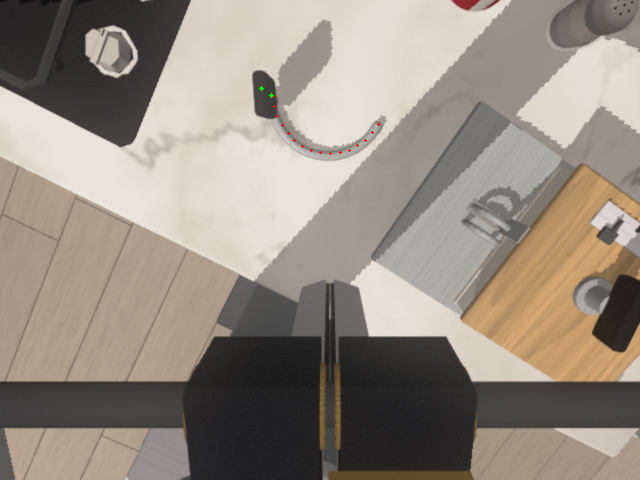

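The fitted arc (red dots) lies on the bar within about 2 mm, and the paddle is at (264,92). Next: grasp, lift, and carry to the start of the swing.

```bash
cat >> h.py <<'E'
import json
Cf=E-ux*.055; GZ=.045
def sw(deg,u,C=Cf):  # gripper pose for pin yaw pinF+deg, underside height u
    a=pinF+np.deg2rad(deg); return np.r_[handle(C,a),u+GZ],down(gyaw(a,1))
def show(names,cams):
    for c in cams:
        vision.snapshot(c)
        for n in names: print(n,c,[(np.round(d['at'],4).tolist(),round(d['score'],2)) for d in models.mark_of(n,c)[:2]])
E
python3 - <<'E'
from h import *
C,a=json.load(open('pin.json'));h=handle(C,a);q=down(gyaw(a,1))
gripper_to(.06)
r.move_to(np.r_[h,.16],q)
r.move_l(np.r_[h,GZ],vel=.15,guard=10)
print(T.current_ee_pos(),T.current_opening())
gripper_to(0,40);print('grip',T.current_opening(),T.current_finger_force(),T.current_ee_pos())
r.move_l(np.r_[h,GZ+.06],vel=.15)
p,q=sw(-104,.06);print(p)
r.move_l(p,q,vel=.2)
p,q=sw(-104,.0155)
print(r.move_l(p,q,vel=.1,guard=8),T.current_ee_pos()-p,T.current_opening())
a=pinF-np.deg2rad(104)
print('expect tip',Cf+.055*np.array([np.cos(a+np.deg2rad(75)),np.sin(a+np.deg2rad(75))]),'mid',Cf+.055*np.array([np.cos(a),np.sin(a)]),'h',p)
show(['pin_tip','pin_mid','eye','pin_handle'],['wrist','top'])
snap('wrist','w4.png');print(T.current_t())
E
```

```text
[0.52536405 0.19391785 0.04628372] 0.06016655973020152
grip 0.011834791865310385 39.99168634414673 [0.52437193 0.19413117 0.0449823 ]
[0.52613416 0.05649396 0.105     ]
False [2.43322193e-04 5.16113684e-04 8.49304953e-05] 0.011664914386376601
expect tip [ 0.49016445 -0.04345666] mid [0.46977588 0.02032775] h [0.52613416 0.05649396 0.0605    ]
pin_tip wrist [([0.4872, -0.0404, 0.0243], 0.59)]
pin_mid wrist []
eye wrist [([0.5125, -0.0524, 0.0253], 0.72)]
pin_handle wrist [([0.5262, 0.0599, 0.06], 0.81)]
pin_tip top [([0.4675, 0.0209, 0.0204], 0.56), ([0.4892, -0.0416, 0.0202], 0.54)]
pin_mid top [([0.4674, 0.0237, 0.0213], 0.48)]
eye top [([0.5164, -0.052, 0.0233], 0.85)]
pin_handle top [([0.5768, -0.1234, 0.082], 0.43)]
20.0917
```

View pics/w4.png

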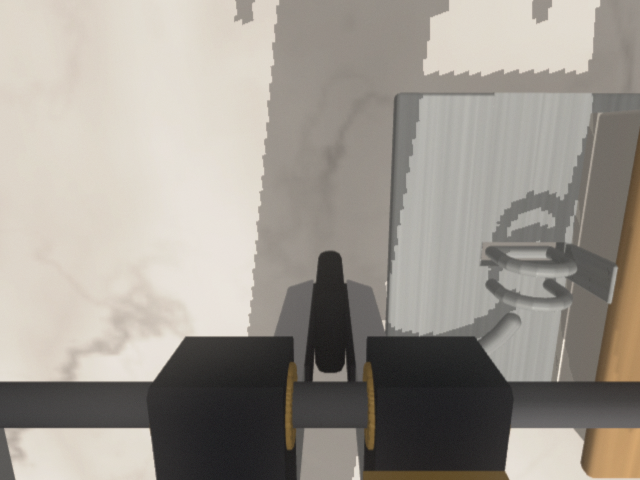

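The pin is held firmly (paddle at 330,310). Its tip is at (515,318), just before the fixed eye at (488–572, 295). I'm checking the alignment by projection.

```bash
python3 - <<'E'
from h import *
c=vision.get_calibration('wrist')
for s in(-.009,.009):
    print('eye legs/top',s,[proj(c,np.r_[E+uy*s+ux*d,z]).tolist() for d,z in[(-.0165,.026),(0,.0425),(.0165,.026)]])
a=pinF+np.deg2rad(-104)
for t in (60,70,75,80): print(t,proj(c,np.r_[Cf+.055*np.array([np.cos(a+np.deg2rad(t)),np.sin(a+np.deg2rad(t))]),.0205]))
im=cv2.imread('pics/w4.png')[200:380,440:640];cv2.imwrite('pics/c4.png',cv2.resize(im,None,fx=3.3,fy=3.3,interpolation=2))
E
```

```text
eye legs/top -0.009 [[500.7, 289.5], [546.2, 301.7], [561.5, 290.6]]
eye legs/top 0.009 [[504.8, 257.6], [551.5, 267.6], [566.8, 258.7]]
60 [492.7 334.3]
70 [504.9 322.4]
75 [510.2 315.8]
80 [514.9 308.8]
```

View pics/c4.png

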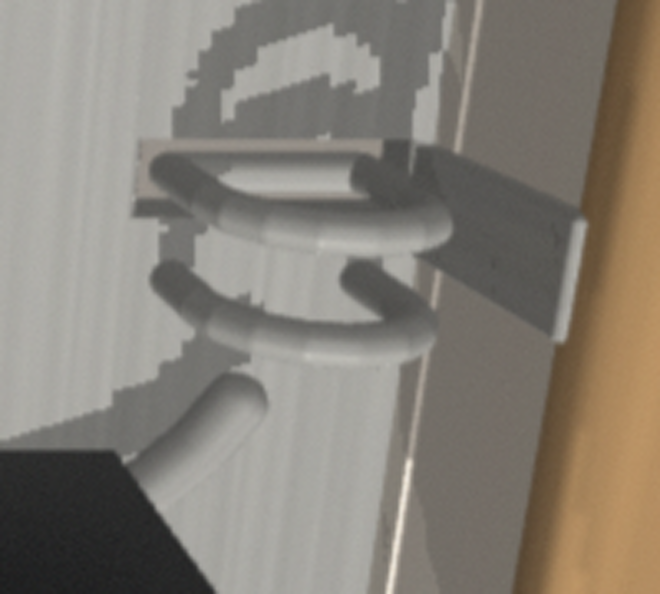

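```bash
cat >> h.py <<'E'
def ray(c,u,v,z):
    q=c['orientation'];d=R.from_quat([q[1],q[2],q[3],q[0]]).as_matrix()@np.array([(u-c['cx'])/c['fx'],(v-c['cy'])/c['fy'],1]); p=np.array(c['position']); return (p+d*(z-p[2])/d[2])[:2]
E
python3 - <<'E'
from h import *
c=vision.get_calibration('wrist')
f=[ray(c,491.5,283,.014),ray(c,549.7,282,.014)];print(f,np.linalg.norm(f[0]-f[1]),'E est',(f[0]+f[1])/2+uy*.009,E)
f=[ray(c,490,250,.014),ray(c,550.5,250,.014)];print(f,'E est',(f[0]+f[1])/2-uy*.009)
print('tip',ray(c,512.7,318,.0205),'tray front corner', ray(c,397,94,.012), 'exp',H-ux*.256+uy*.095)
E
```

```text
[array([ 0.50816773, -0.03511751]), array([ 0.50605574, -0.06809408])] 0.033044137284987944 E est [ 0.51606608 -0.05251118] [ 0.516 -0.053]
[array([ 0.52779267, -0.03403984]), array([ 0.52502226, -0.06765903])] E est [ 0.51745312 -0.04994405]
tip [ 0.48870045 -0.0449024 ] tray front corner [0.61456253 0.01381107] exp [0.61807121 0.01214452]
```

Foot spacing comes out at 33.0 mm, exactly as given. The eye is confirmed within 1 mm and the tip is about 2 mm off, inside the ±8 mm clearance. Swinging the pin now.

```bash
python3 - <<'E'
from h import *
ok=True
for d in np.arange(-96,1,8):
    p,q=sw(d,.0155)
    if r.move_l(p,q,vel=.12,guard=9): print('guard at',d,T.current_wrist_force(),T.current_ee_pos()-p); ok=False;break
print(ok,T.current_wrist_force(),T.current_opening(),T.current_t())
show(['pin_tip','pin_mid','eye'],['top','scene'])
im=vision.snapshot('scene')[230:340,290:450];cv2.imwrite('pics/s5.png',cv2.cvtColor(cv2.resize(im,None,fx=4.5,fy=4.5,interpolation=2),cv2.COLOR_RGB2BGR))
E
```

```text
True [ 0.62559033 -0.0226142  -1.17556359] 0.012074237873466329 23.8833
pin_tip top [([0.5773, -0.02, 0.0219], 0.73)]
pin_mid top [([0.5141, -0.0558, 0.0212], 0.57)]
eye top [([0.5137, -0.0518, 0.0216], 0.59)]
pin_tip scene [([0.5721, -0.0233, 0.019], 0.66)]
pin_mid scene [([0.5188, -0.0525, 0.0184], 0.73)]
eye scene [([0.5175, -0.0528, 0.0296], 0.61), ([0.4983, -0.234, 0.0744], 0.38)]
```

View pics/s5.png

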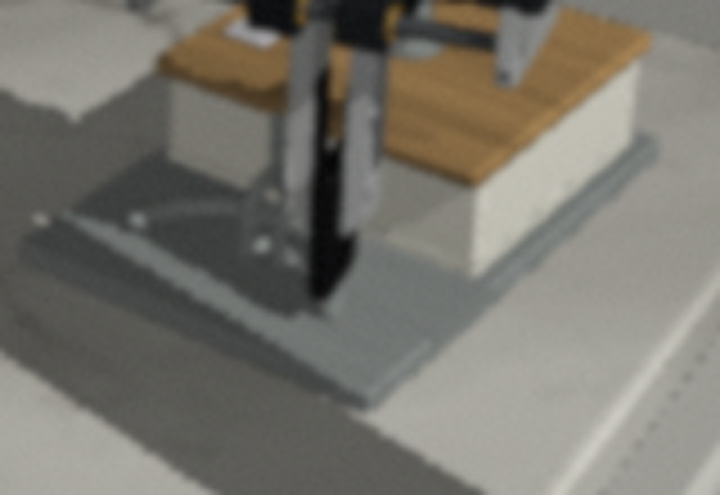

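The bar passes through both eyes, with the tip at (40–135,218) on the far side and the paddle in the gripper at (325,230). Now setting it down, releasing, and looking at the screw and pointer.

```bash
python3 - <<'E'
from h import *
p,q=sw(0,.0115)
print(r.move_l(p,q,vel=.05,guard=6),T.current_ee_pos()-p)
gripper_to(.04)
p2=p.copy();p2[2]=.20
r.move_l(p2,q,vel=.2)
O=H-ux*.08
r.move_to(np.r_[O-uy*.09,.27],down(pinF+np.pi/2))
c=vision.get_calibration('wrist');im=snap('wrist','w6.png')
show_n=['pointer_tip','mark','screw_grip','pin_mid','pin_tip','pin_handle','lid_edge']
for n in show_n: print(n,[(np.round(d['at'],4).tolist(),round(d['score'],2)) for d in models.mark_of(n,'wrist')[:2]])
g=models.regions_of('screw_grip','wrist')
vis=cv2.cvtColor(im,cv2.COLOR_RGB2BGR)
for d in g[:2]:
    m=d['pixels'];print(d['score'],m.sum(),np.argwhere(m).mean(0))
    vis[cv2.morphologyEx(m.astype(np.uint8),cv2.MORPH_GRADIENT,np.ones((3,3)))>0]=(0,0,255)
for z in(.098,.130):
    print('axis',z,proj(c,np.r_[O,z]))
cv2.imwrite('pics/w6m.png',vis);print(T.current_t())
E
```

```text
False [ 7.89854408e-04 -5.56134585e-05  3.77644150e-04]
pointer_tip [([0.5734, -0.1277, 0.08], 0.88)]
mark [([0.5684, -0.1468, 0.0854], 0.86)]
screw_grip [([0.5049, -0.1486, 0.1193], 0.81)]
pin_mid [([0.5178, -0.0591, 0.0169], 0.66)]
pin_tip [([0.5768, -0.0189, 0.0173], 0.69)]
pin_handle [([0.4699, -0.0094, 0.0532], 0.64)]
lid_edge [([0.5135, -0.0707, 0.0738], 0.75)]
0.56 1639 [106.5424039  328.69249542]
axis 0.098 [329.8 109.7]
axis 0.13 [329.7 107.3]
27.8833
```

View pics/w6m.png

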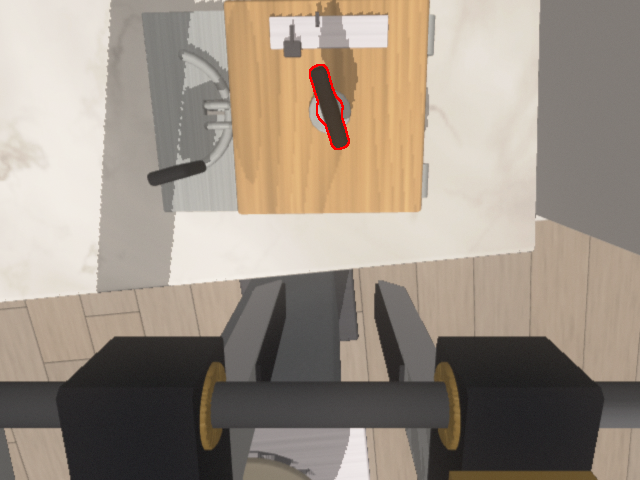

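The pin is in place through both eyes. The wing runs from (319,69) to (341,146), the pointer tip is at (293,20) and the mark at (318,19). Computing the gap and wing angle, then turning.

```bash
cat > turn.py <<'E'
from h import *
def world_ang(c,a,b,z):
    d=ray(c,*a,z)-ray(c,*b,z); return np.arctan2(d[1],d[0]),np.linalg.norm(d)
def turn(ang,th,ctr):
    """grip wing lying at world angle ang, turn clockwise by th, let go, return to look-out"""
    best=None
    for k in(-1,0,1):
        q=inverse_kinematics(np.r_[ctr,.118],down(ang+np.pi*k))
        if q is None: continue
        for s in(1,):
            e=inverse_kinematics(np.r_[ctr,.118],down(ang+np.pi*k-th))
            if e is None: continue
            j=max(abs(q[5]),abs(e[5])); ok=abs(abs(e[5]-q[5])-abs(th))<.05
            if ok and (best is None or j<best[0]): best=(j,k,q,e)
    print('plan',best[0],best[1],best[2][5],best[3][5])
    Q=down(ang+np.pi*best[1])
    gripper_to(.07)
    r.move_to(np.r_[ctr,.21],Q); r.move_l(np.r_[ctr,.118],vel=.12,guard=8)
    gripper_to(0,15);print('grip',T.current_opening(),T.current_ee_pos())
    s=np.array(T.current_joints());dq=best[3][5]-best[2][5]
    n=max(1,int(np.ceil(abs(dq)/.3)))
    for i in range(1,n+1):
        t=s.copy();t[5]+=dq*i/n;r.movej(t)
    print('moment',T.current_torque(),'j6',T.current_joints()[5]-s[5])
    gripper_to(.07); p=T.current_ee_pos();r.move_l(np.r_[p[:2],.24],vel=.2)
def look(f):
    O=H-ux*.08
    r.move_to(np.r_[O-uy*.09,.27],down(pinF+np.pi/2)); c=vision.get_calibration('wrist')
    im=snap('wrist',f); print(T.current_t()); return c,im
E
python3 - <<'E'
from turn import *
c=vision.get_calibration('wrist')
ang,l=world_ang(c,(319,69),(341,146),.13); print('wing',np.rad2deg(ang),l, 'rel press y',np.rad2deg(ang-pinF-np.pi/2))
P=ray(c,293,20,.085);M=ray(c,317.5,19,.085);gap=(M-P)@ux;print(P,M,'gap',gap)
im=cv2.imread('pics/w6.png')[0:70,255:400]
g=cv2.cvtColor(im,cv2.COLOR_BGR2GRAY); print('\n'.join(' '.join(f'{v:3d}' for v in row[20:75]) for row in g[8:36:2]))
E
```

```text
wing 10.993404813333264 0.055465463830377267 rel press y 16.767022652630576
[ 0.57689317 -0.13185049] [ 0.57568997 -0.15108216] gap 0.019255155376676714
165 171 170 170 172 174 176 175 176 177 179 181 180 177 173 172 172 178 183 185 183 184 182 182 181 180 181 177 177 176 178 176 173 170 166 168 175 182 184 187 188 183 143 125 124 123 129 165 172 139 126 128 125 127 122
165 169 169 169 173 175 174 175 174 176 178 180 181 177 174 171 172 177 181 184 185 183 182 183 181 182 180 178 178 178 176 175 173 168 168 170 174 180 183 185 184 181 141 125 124 122 129 166 174 159 133 124 126 123 122
165 168 170 169 172 174 173 173 175 174 178 180 180 178 174 173 169 176 181 183 186 183 181 181 182 178 175 175 177 176 178 177 172 169 165 167 172 182 183 181 129 108 101 103 120 123 124 139 143 130 125 127 127 125 122
159 166 165 163 147 140 135 167 174 176 178 177 174 150 143 139 130 161 171 180 182 183 177 156 149 133 133 169 175 177 177 173 150 137 124 118 130 171 181 176 132 105 102 106 112 121 122 122 125 123 125 126 125 125 123
150 145 143 146 146 146 150 167 167 168 168 158 156 154 152 153 156
[... 1432 characters left out ...]
 182 166 163 162 160 162 162 161 160 161
231 231 230 232 230 230 230 230 230 230 229 231 230 226 181 122 102 104 120 163 220 229 229 230 229 229 228 229 229 228 228 229 228 228 228 228 228 229 228 228 228 228 228 227 224 179 162 160 159 160 162 161 160 160 160
228 227 228 228 228 227 229 227 227 227 227 227 226 223 177 120 103 102 118 159 213 225 225 227 226 226 227 225 225 225 225 225 225 226 226 224 225 224 224 224 225 224 225 226 224 207 172 159 159 160 158 160 160 159 158
224 225 225 225 224 224 224 223 225 224 224 226 225 220 175 120 101 102 111 148 165 214 222 223 222 221 223 223 224 223 223 224 224 223 223 222 223 223 223 223 223 222 223 221 220 216 173 157 157 156 156 156 155 157 156
```

The gap is 19.3 mm, and the network gives 19.1, so 1.61 rad clockwise.

```bash
python3 - <<'E'
from turn import *
turn(np.deg2rad(11),.0193/.012,H-ux*.08)
c,im=look('w7.png')
for n in ['pointer_tip','mark','pin_mid','pin_tip','pin_handle','lid_edge','screw_grip']: print(n,[(np.round(d['at'],4).tolist(),round(d['score'],2)) for d in models.mark_of(n,'wrist')[:1]])
g=cv2.cvtColor(im,cv2.COLOR_RGB2GRAY); print('\n'.join(' '.join(f'{v:3d}' for v in row[300:335]) for row in g[10:44:2]))
m=models.regions_of('screw_grip','wrist')
if m: print(cv2.minAreaRect(np.argwhere(m[0]['pixels'])[:,::-1].astype(np.float32)))
E
```

```text
plan 2.188902775720244 1 -2.188902775720244 -0.5805694423869108
grip 0.012627297470321668 [ 0.50573169 -0.15294889  0.11796803]
moment [ 1.03735781 -0.48913027 -0.08896587] j6 1.602409535343992
38.7417
pointer_tip [([0.5745, -0.1479, 0.0776], 0.57)]
mark [([0.5717, -0.1483, 0.0821], 0.58)]
pin_mid [([0.5196, -0.0559, 0.0168], 0.96)]
pin_tip [([0.5743, -0.0215, 0.0196], 0.9)]
pin_handle [([0.4687, -0.0085, 0.0553], 0.69)]
lid_edge [([0.5165, -0.072, 0.0715], 0.71)]
screw_grip [([0.5057, -0.1476, 0.1198], 0.71)]
175 173 172 169 170 172 169 164 161 161 166 171 176 179 179 175 138 122 119 118 121 159 167 170 170 173 175 176 174 167 164 158 151 149 147
175 170 171 169 171 172 167 165 163 159 161 170 176 176 150 120 110 110 103 114 116 125 160 171 170 176 176 176 174 165 157 137 147 149 148
142 132 163 170 172 169 166 163 139 128 122 128 168 175 153 115  99  94  88 111 116 124 160 170 170 172 170 150 140 125 116 117 143 148 144
135 140 160 157 153 144 139 138 139 137 138 142 160 159 136 109  98  97  93 135 144 148 162 165 160 161 159 160 160 161 161 163 169 165 165
218 218 219 220 218 217 
[... 1197 characters left out ...]
18 219 219 216 217 217 217 217 218 216
221 220 220 220 220 220 220 216 188 180 195 201 197 165 114  99  96 120 165 167 205 207 205 214 217 217 222 221 221 221 221 222 220 218 217
224 224 223 223 223 223 222 219 175 156 165 208 189 147 108  96  97 116 148 156 161 180 182 164 158 167 216 223 221 218 192 185 183 165 160
223 223 223 224 223 223 223 217 160 139 137 140 127 120 102  97  97 105 120 125 127 125 126 137 150 158 177 182 165 159 156 155 155 154 155
224 225 224 225 223 224 219 145 103  97  96  95  97  98  96  97  97  96  93  96  98  98  94  97 134 151 154 155 154 157 156 155 154 155 155
((329.3423156738281, 109.93958282470703), (28.964221954345703, 81.91082000732422), 79.99201965332031)
```

The pointer shaft is at column 315.4 and the mark at 316.5, within about 1 mm. The pin is still in place and the gripper is clear, so I'm handing in.

```bash
python3 -c "
from h import *
r.hold(.3);print(r.sign_off(),T.current_t())"
```

```text
the job is handed in; nothing more can be done
the job is handed in; nothing more can be done
```

I shut the lid, swung the pin through both eyes and laid it flat on the tray, and turned the wing screw until the pointer was about 1 mm from the mark; I handed the job in at about 39 s of the 69 s, and the verdict was not shown.

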